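# Ratchet the cartridge clamp tight

## Task

Clamp the ink cartridge in the clamping fixture: take the ratchet wrench from its rest, fit its socket fully onto the hexagon of the fixture's spindle, and swing the handle back and forth between the two pillars, clockwise strokes driving, until the jaw holds the cartridge firmly against the end stop: the handle should then pull clearly harder, by about half as much again as while the jaw ran free, but go no further, or the cartridge is crushed. Leave the wrench sitting on the spindle, and do not touch the cartridge or the jaws yourself or disturb the other things on the table.

Things in the scene. Friction and masses are not known exactly. Their poses are not given: they have to be found in the camera images.
- wrench: steel ratchet wrench, 0.32 kg, balance point 50 mm behind the socket's axis, lying level in its rest, socket down. Origin: centre of the socket's mouth (lower end); z up the socket's axis; handle along -x. Round head 58 mm across, 30 to 52 mm above the origin (lever to 57). Handle centre line 41 mm above the origin: steel neck 20 wide x 18 high to x = -74 mm, then black rubber grip.
- wrench_grip (a point): point on the middle of the wrench's rubber grip, 100 mm from the socket's axis; same axes as the wrench. Grip 22 wide x 20 mm high, reaching from 74 to 174 mm from the socket's axis.
- socket: the wrench's turning socket, 43 mm across and 26 mm deep, hexagonal hole 31.5 mm across flats, open below. Origin and z as the wrench; x points to a corner of the hole. Turning the handle clockwise from above drives it; anticlockwise the handle clicks round freely (18 degrees a tooth, drag under 0.15 N m). Up to 18 degrees plus some 10 of play are lost at each reversal.
- rest: black rest, fixed, holding the wrench: round foot 54 mm across, 20 high, with a stub 27 across and 9 high standing loosely in the socket, and at x = -150 mm a saddle with cheeks 28 mm apart, top at 60 mm, for the handle. Lift the wrench straight up 15 mm or more to free it. Origin on the table under the socket's axis, axes as the parked wrench.
- fixture: aluminium clamping fixture fixed to the table, plate 175 x 130 x 12 mm. Origin on the table under the spindle's axis; +x runs from spindle to jaws, z up; plate from x = -50 to 125 mm. Grey gear housing 68 x 68 mm, top at 40 mm. The wrench's handle works on the -x side, between two pillars, and can swing about 40 degrees to either side of -x.
- pillar_a (a point): top of the round steel pillar at x = -31, y = +54 mm of the fixture, 12 mm thick, 101 mm above the table; it stops the handle's swing
- pillar_b (a point): top of the like pillar at x = -31, y = -54 mm of the fixture
- spindle: upright steel hexagon, 30 mm across flats, 42 to 68 mm above the table, top 6 mm tapered to 25 across corners. Origin on its axis at 42 mm, where the wrench's origin is when seated; x to a corner. The socket goes on within 5 degrees of corner on corner (every 60); else it stops about 20 mm high and drops when turned under light pressure. Clockwise drives the jaw 10 mm a radian; stays where left.
- pad: moving jaw's face, plate 6 x 66 x 30 mm, origin at its centre, moves along the fixture's +x, sprung in front of the dark jaw block. When the cartridge is clamped it presses with 22 N at once and 6 N more for each mm the jaw block goes on. Spindle torque: 0.70 N m running free (about 0.5 felt when stopped), plus 0.010 per N of pressing: +0.28 at 28 N, +0.40 at 40 N, +0.60 at 60 N.
- stop: fixed end stop, dark steel block 76 mm wide, 34 mm high above the plate; origin at the plate under the middle of its inner face, which looks along -x to the pad; bolted on at a different place each time
- cartridge: dark ink cartridge 69 x 16 x 47 mm, loose, 50 g, standing upright on the plate between pad and stop with a few mm of air, its 16 mm along the jaw's travel. Origin at the centre of its underside, x along its 69 mm.
- cap: round bottle cap 47 mm across, 23 mm high, lying on the table, origin at the centre of its underside; leave alone
- tape: roll of tape 88 mm across, 24 mm high, lying on the table, origin at the centre of its underside; leave alone
- spare_cartridge: second cartridge of the same shape, standing on the open table; leave alone

How it is judged:
On the way, in this order (a step that is already met when the one before it is completed fails the run):
1. the wrench is lifted out of its rest (z of wrench in the frame of rest above 0.032 m), for 0.1 s.
2. the socket is fully seated on the spindle (distance between wrench and spindle below 0.006 m and angle between wrench's own z axis and vertical below 0.2 rad), for 0.2 s.
3. with the wrench seated, the jaw presses the cartridge with at least 28 N (all of step 2 and contact force between pad and cartridge above 28 N and contact force between cartridge and stop above 24 N), for 0.2 s.
At the end, for the whole second after the job is handed in: The wrench sits at rest on the spindle, its origin within 6 mm of the spindle's and its axis within 0.2 rad of upright; the pad presses the cartridge with 28 to 60 N and the cartridge presses the end stop with more than 24 N, standing upright within 0.06 rad (all of step 3 and contact force between pad and cartridge below 60 N and angle between cartridge's own z axis and vertical below 0.06 rad and linear speed of wrench below 0.02 m/s); the robot touches nothing.
It fails at once if the cartridge is crushed: the jaw presses it with more than 60 N (contact force between pad and cartridge above 60 N).
It fails at once if the gripper touches the cartridge (contact force between the arm and cartridge above 1 N).
It fails at once if the robot touches the jaw pad or the end stop, or the wrench the cartridge (contact force between the arm and pad above 3 N or contact force between the arm and stop above 3 N or contact force between wrench and cartridge above 1 N).
It fails at once if a bystander is moved by more than 20 mm (distance of any of cap, tape, spare_cartridge from where it was at the start of the episode above 0.02 m).
It also fails if it takes over 72 s, if anything falls off the work surface, if the arm or the gripper's body presses on something with over 40 N, if the wrist force passes 120 N, or if a joint passes its speed limit or range.

## Robot

A 7-joint arm with a two-finger parallel gripper is mounted at the origin on a cart in front of the work surface, level with it; the furniture and walls round the work are solid. World frame = base frame: x ahead of the robot, y to its left, z up, the work surface at z = 0. Lengths are in m, angles in rad, forces in N, time in s.
With the tool pointing down it reaches from about 0.425 to 0.925 m from the base axis. Payload 6.8 kg.
Tool frame: the origin (TCP) lies on the front face of the gripper's body, between the roots of the fingers; the fingertips stand 73 mm ahead of it and the grasp point (between the pads) lies 54 mm ahead of it (env.nose_length is the distance from the TCP to the fingertips, in m); z points along the fingers, y is the line along which they close (so a half turn about z gives the same grasp; the last joint's range is limited). The gripper opens to 85 mm and grips with 20 to 120 N. Pads are 22 mm wide; open, the fingers measure 114 mm over their backs; the gripper's body (76 mm by 85 mm) begins 54 mm behind the grasp point. The pads swing forward as they close: fully open they stand 13 mm farther back than shut.
Start: joints at [-1.372, 0.477, 0.022, 1.555, -0.011, 1.109, -0.083], TCP at [0.204, 0.643, 0.304] pointing down, gripper open.
Joint ranges: [-2.96, 2.96], [-0.34, 2.1], [-1.41, 1.46], [0.24, 2.44], [-1.37, 4.51], [0.17, 1.92], [-2.96, 2.96]. Speed limits (rad/s): [2.39, 2.39, 3.14, 3.14, 3.14, 3.14, 3.14].

## Interface

Orientations are given as a unit quaternion [w, x, y, z].
In Python, from cell import env, kin, camera, calibration, job gives the robot as it stands. The module is installed in compiled form; this text tells all that it offers. Calls block until the motion is done:
- env.reach(position, orientation): joint-space move of the TCP to a pose.
- env.movel(position, velocity=0.15, rot=None, stop_force=None): straight line of the TCP; rot=None keeps the orientation; velocity is the mean speed in m/s. With stop_force (N) it stops when the force on the tool has changed by that much, and returns True; else False.
- env.goto_joints(angles): joint-space move.
- env.grip(opening, f_grip=None): finger opening in m; f_grip is the grip in N (None keeps the last); returns when the fingers have stopped.
- env.dwell(seconds).
- kin.inverse_kinematics(position, orientation): joint angles nearest the present ones, or None.
- env.get_state(): the state.
- camera(name): name is "side" or "top" or "wrist"; returns (picture, depth): 384x512x3 uint8, blue, green, red; 384x512 float32, m along the optical axis (not along the pixel's ray), 0 where there is no reading.
- calibration(name): a dict with "fx", "fy", "cx", "cy" (pixels), "rvec" (rotation vector, rad) and "tvec" (3), from world to camera coordinates, as OpenCV has them. Camera axes: x right, y down, z forward; pixel columns grow to the right and rows downward; lengths in m; the calibration is good to about 2 mm. The wrist camera is an equidistant fisheye: a pixel r from the principal point sees the ray r / f radians off the axis. A picture is of the moment at which its call begins: read the wrist's pose just before it. calibration takes no time and is no camera call; for the wrist camera it gives the pose at the moment of the call.
A pose or a line that the arm cannot do raises env.PlanningError and nothing moves.
- job.job_done(): hands the job in; it is judged then, once.
The state is a dict: "time": time; "qpos": joint angles; "joint_velocities": joint speeds; "joint_torque": joint torques, N m; "tcp_pos": TCP position; "orientation": TCP orientation; "force": force on the tool from outside, world axes, zero at the start; "torque": the same for the moment, N m; "opening": finger opening in m; "gripper_force": force on a finger pad.
Only numpy, scipy, OpenCV 4.12 (cv2) and the standard library are available. Lean on these libraries where they do the work, as an engineer would, in place of code of your own. Each camera call takes 0.05 s, during which the arm holds its last target. There are 200 camera calls.

## Working session

There is one attempt and no reset: what is moved stays moved. The work goes in short steps, each a Python script; the robot and the scene stay as the last script left them, time stands still between calls to the robot, and variables do not carry over. Pictures are saved under pics/ and viewed, at most 10 in all, crops included, and the job is handed in when it is done.

```bash
mkdir -p pics; ls; python3 - <<'E'
from cell import env,camera,calibration
import cv2,numpy as np
for n in("top","side"):
    p,d=camera(n);cv2.imwrite(f"pics/{n}0.png",p);np.save(f"pics/{n}0.npy",d)
    c=calibration(n);print(n,{k:np.round(v,4).tolist() for k,v in c.items()})
    R=cv2.Rodrigues(np.array(c["rvec"],float))[0];print(-R.T@np.array(c["tvec"]).ravel())
print(env.get_state())
E
```

```text
pics
top {'fx': 403.9876, 'fy': 403.9876, 'cx': 254.0707, 'cy': 196.6051, 'rvec': [2.0364, -2.1737, 0.2348], 'tvec': [0.0756, 0.5861, 0.904]}
[0.37869571 0.04627623 1.01041147]
side {'fx': 405.8999, 'fy': 405.8999, 'cx': 255.8229, 'cy': 185.8535, 'rvec': [2.0348, -0.1687, 0.1099], 'tvec': [-0.5662, 0.1371, 0.9403]}
[ 0.42576638 -0.8600029   0.55007898]
{'time': 0.1, 'qpos': array([-1.3720827 ,  0.47769862,  0.02232977,  1.55634764, -0.01149336,
        1.10930662, -0.08310631]), 'joint_velocities': array([-2.01518946e-03, -1.61750975e-03,  5.42165427e-04, -3.93710577e-03,
       -1.67207473e-03,  1.21640046e-03, -4.45726609e-05]), 'joint_torque': array([ 4.56052978e-03, -5.97767580e+01,  1.61370154e+00, -2.81952757e+01,
        1.28684312e-02,  5.12141050e-03, -1.04837952e-06]), 'tcp_pos': array([0.20373624, 0.64308281, 0.3030373 ]), 'orientation': array([-6.60325579e-05,  1.52791847e-01,  9.88258056e-01, -8.13436149e-04]), 'force': array([-0.81321023, -0.53902974, -0.31672415]), 'torque': array([ 5.25864572e-05, -1.75608348e-02, -2.38076057e-02]), 'gripper_force': 0.0, 'opening': 0.08563772693487166}
```

View pics/top0.png

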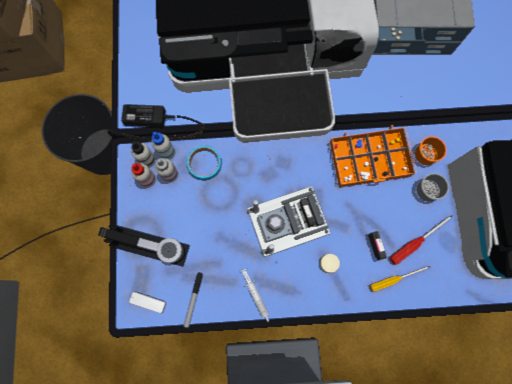

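View pics/side0.png

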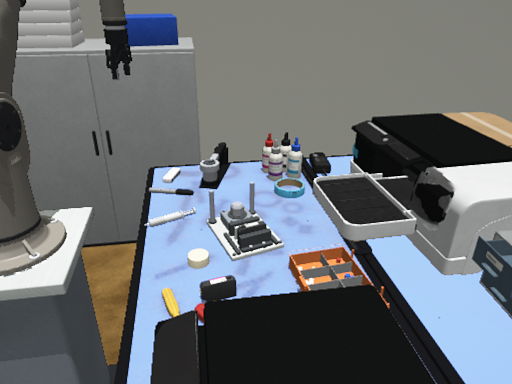

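The top view shows the wrench head at about (170,250) with its handle running to (105,232), the spindle at (275,224), pillars at about (255,207) and (268,251), and the cartridge at about (308,210). The side view shows the same layout. Next I'll get coarse 3D positions and move the wrist camera closer.

```bash
cat > h.py <<'E'
import cv2,numpy as np
from scipy.spatial.transform import Rotation as Ro
def cam(c):
    R=cv2.Rodrigues(np.array(c["rvec"],float))[0];t=np.array(c["tvec"],float).ravel();return R,t
def ray(c,uv,fish=False):
    R,t=cam(c);x=(uv[0]-c["cx"])/c["fx"];y=(uv[1]-c["cy"])/c["fy"]
    if fish:
        r=np.hypot(x,y);s=np.sin(r)/max(r,1e-9);d=np.array([x*s,y*s,np.cos(r)])
    else: d=np.array([x,y,1.])
    return -R.T@t,R.T@d
def onz(c,uv,z,fish=False):
    o,d=ray(c,uv,fish);return o+d*(z-o[2])/d[2]
def proj(c,P,fish=False):
    R,t=cam(c);q=R@np.asarray(P,float)+t
    if fish:
        a=np.arctan2(np.hypot(q[0],q[1]),q[2]);k=a/max(np.hypot(q[0],q[1]),1e-9)
        return np.array([c["fx"]*q[0]*k+c["cx"],c["fy"]*q[1]*k+c["cy"]])
    return np.array([c["fx"]*q[0]/q[2]+c["cx"],c["fy"]*q[1]/q[2]+c["cy"]])
def cross(rays):
    A=0;b=0
    for o,d in rays:
        d=d/np.linalg.norm(d);M=np.eye(3)-np.outer(d,d);A=A+M;b=b+M@o
    return np.linalg.solve(A,b)
def down(yaw):  # tool z down, tool x along yaw ; returns wxyz
    R=np.array([[np.cos(yaw),np.sin(yaw),0],[np.sin(yaw),-np.cos(yaw),0],[0,0,-1]])
    q=Ro.from_matrix(R).as_quat();return np.array([q[3],*q[:3]])
E
python3 - <<'E'
from h import *
from cell import calibration,env
c=calibration("top");d=np.load("pics/top0.npy")
for n,uv in dict(head=(170,250),grip=(125,237),tail=(107,231),spindle=(275,224),pa=(255,207),pb=(268,251),plate=(300,240),cart=(308,210),table=(220,230)).items():
    z=d[uv[1],uv[0]];o,r=ray(c,uv);print(n,np.round(o+r*z,3))
w=calibration("wrist");R,t=cam(w);print(-R.T@t,R[2],R[0],w["fx"],w["cx"],w["cy"]);s=env.get_state();print(Ro.from_quat(np.roll(s["orientation"],-1)).as_matrix())
p=cv2.imread("pics/top0.png");a=cv2.resize(p[210:280,90:210],None,fx=6,fy=6,interpolation=cv2.INTER_CUBIC)
cv2.imwrite("pics/c1.png",np.vstack([a]))
E
```

```text
head [0.379 0.046 1.01 ]
grip [0.512 0.345 0.069]
tail [0.529 0.387 0.069]
spindle [ 0.52  -0.008  0.065]
pa [0.564 0.037 0.065]
pb [0.462 0.012 0.019]
plate [ 0.484 -0.069  0.012]
cart [ 0.551 -0.09   0.054]
table [0.523 0.128 0.003]
[0.13340069 0.66542422 0.37127728] [ 0.28243958 -0.09142653 -0.95491836] [ 0.30321358  0.95292136 -0.00155278] 297.3186396354542 250.74786951370612 188.92188037502575
[[-9.53309295e-01  3.01995439e-01 -3.79087237e-04]
 [ 3.01995654e-01  9.53307980e-01 -1.58759118e-03]
 [-1.18058408e-04 -1.62794813e-03 -9.99998668e-01]]
```

```bash
python3 - <<'E'
from h import *
import pickle
from cell import calibration,env,camera
out={}
def shot(n,p,yaw):
    env.reach(p,down(yaw));env.dwell(.2);c=calibration("wrist");im,d=camera("wrist");out[n]=(c,im,d);cv2.imwrite(f"pics/{n}.png",im)
    s=env.get_state();print(n,s["time"],s["tcp_pos"],s["qpos"].round(2))
D=np.radians
shot("w1",[.50,.30,.25],D(70)); shot("w2",[.46,.22,.25],D(70))
shot("f1",[.52,0.02,.25],D(110)); shot("f2",[.53,-.06,.25],D(110))
pickle.dump(out,open("shots.pkl","wb"))
E
python3 -c "
import cv2,numpy as np
a=[cv2.imread(f'pics/{n}.png') for n in('w1','w2','f1','f2')]
cv2.imwrite('pics/m1.png',cv2.resize(np.hstack(a[:2]),(800,300),interpolation=cv2.INTER_AREA));cv2.imwrite('pics/m2.png',cv2.resize(np.hstack(a[2:]),(800,300),interpolation=cv2.INTER_AREA))
cv2.imwrite('pics/m3.png',cv2.resize(np.vstack([np.hstack(a[:2]),np.hstack(a[2:])]),(800,600),interpolation=cv2.INTER_AREA))"
```

```text
w1 2.025 [0.49969758 0.30077134 0.24997815] [-1.01  0.41  0.47  1.86 -0.23  0.92 -0.78]
w2 2.725 [0.46034382 0.22102824 0.250021  ] [-0.99  0.29  0.5   2.03 -0.18  0.87 -0.73]
f1 3.9917 [0.51996734 0.02109183 0.2499327 ] [-0.53  0.3   0.45  2.   -0.17  0.87  0.36]
f2 4.6583 [ 0.53005631 -0.05861806  0.24991906] [-0.39  0.33  0.47  1.97 -0.19  0.88  0.53]
```

View pics/m3.png

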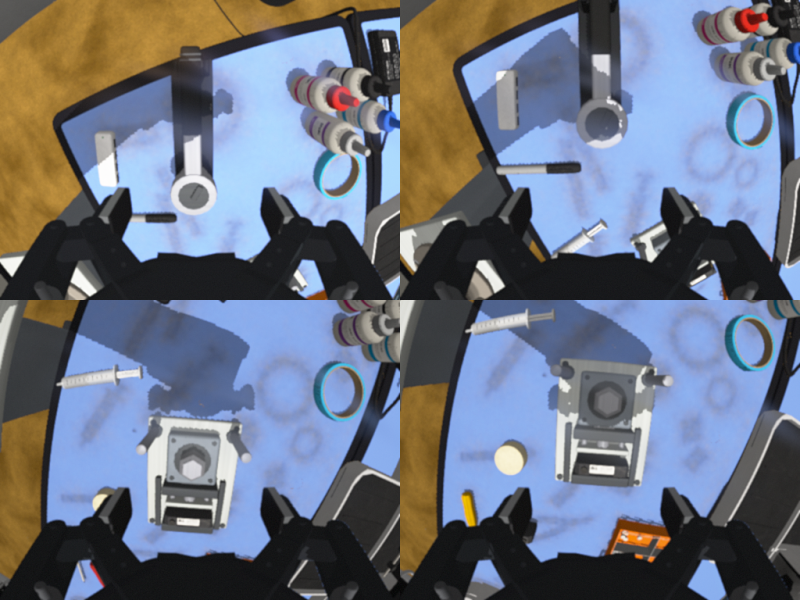

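The wrist views show the wrench head near (247,250) and (260,156) in full-size w1 and w2. The spindle is near (246,209) in f1 and (264,132) in f2, and the pillars are clearly visible. I'll zoom in to get exact pixels.

```bash
python3 - <<'E'
from h import *
import pickle
o=pickle.load(open("shots.pkl","rb"))
rows=[]
for n,(u,v) in dict(w1=(180,140),w2=(200,60),f1=(175,160),f2=(195,75)).items():
    im=cv2.resize(o[n][1][v:v+110,u:u+132],(396,297),interpolation=cv2.INTER_CUBIC)
    im=np.clip(im.astype(float)*1.3,0,255).astype(np.uint8)
    for k in range(0,132,10):cv2.line(im,(k*3,0),(k*3,4 if k%50 else 12),(0,0,255),1)
    for k in range(0,110,10):cv2.line(im,(0,k*3),(4 if k%50 else 12,k*3),(0,0,255),1)
    cv2.putText(im,f"{n} {u},{v}",(250,14),0,.5,(0,0,255));rows.append(im)
cv2.imwrite("pics/z1.png",np.vstack([np.hstack(rows[:2]),np.hstack(rows[2:])]))
E
```

```text
(no output)
```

View pics/z1.png

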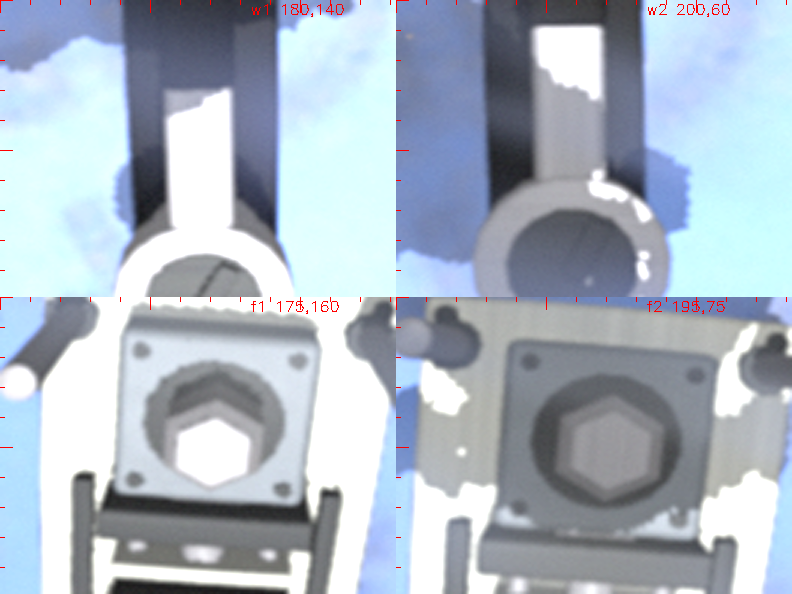

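In the zoom, the spindle's top hexagon is centred near (245.7,211.7) in f1 and (266,126.7) in f2, with corners pointing up and down the image. The head's dark disc is at about (258,149) in w2. Now I'll compute positions from depth masks and triangulation.

```bash
python3 - <<'E'
from h import *
import pickle
o=pickle.load(open("shots.pkl","rb"))
def cloud(n):
    c,im,d=o[n];v,u=np.mgrid[0:384,0:512];x=(u-c["cx"])/c["fx"];y=(v-c["cy"])/c["fy"];r=np.hypot(x,y)+1e-9
    k=np.tan(r)/r;P=np.stack([x*k,y*k,np.ones_like(x)],-1)*d[...,None];R,t=cam(c);W=(P-t)@R;W[d<=0]=np.nan;return W
def comps(n,lo,hi,box,amin=15):
    W=cloud(n);m=(W[...,2]>lo)&(W[...,2]<hi)&(W[...,0]>box[0])&(W[...,0]<box[1])&(W[...,1]>box[2])&(W[...,1]<box[3])
    k,l,s,ce=cv2.connectedComponentsWithStats(m.astype(np.uint8))
    for i in range(1,k):
        if s[i,4]>=amin:
            (cc),rad=cv2.minEnclosingCircle(np.argwhere(l==i)[:,::-1].astype(np.float32)); Q=W[l==i]
            xy,rr=cv2.minEnclosingCircle(Q[:,:2].astype(np.float32))
            print(n,(lo,hi),"area",s[i,4],"px",ce[i].round(1),"med",np.median(Q,0).round(4),"mean",Q.mean(0).round(4),"circ",np.round(xy,4),round(rr,4))
for n in("w1","w2"):
    comps(n,.064,.085,(.42,.62,.15,.45)); 
for n in("f1","f2"):
    comps(n,.09,.115,(.4,.65,-.1,.12),8); comps(n,.064,.075,(.47,.57,-.06,.04))
    comps(n,.035,.045,(.4,.65,-.15,.12),60); comps(n,.054,.064,(.4,.65,-.15,.12),40)
# colour: head ring/disc
for n in("w1","w2"):
    c,im,d=o[n];W=cloud(n)
    for nm,P in dict(head=(.48,.24,.07)).items():print(n,proj(c,P,True))
print("spindle tri",cross([ray(o["f1"][0],(245.7,211.7),True),ray(o["f2"][0],(266,126.7),True)]))
for n in("w1","w2","f1","f2"):
    W=cloud(n);Z=W[...,2];print(n,"table z",np.nanmedian(Z[Z<.02]))
E
```

```text
w1 (0.064, 0.085) area 6552 px [245.7 180. ] med [0.4989 0.3009 0.0693] mean [0.4984 0.3051 0.0694] circ [0.4965 0.3126] 0.101
w2 (0.064, 0.085) area 6584 px [257.2 110.9] med [0.4918 0.2672 0.0697] mean [0.4901 0.281  0.0697] circ [0.4954 0.2945] 0.0828
f1 (0.09, 0.115) area 187 px [181.3 189.8] med [0.4679 0.0083 0.0987] mean [0.4678 0.008  0.0978] circ [0.4673 0.0074] 0.0058
f1 (0.09, 0.115) area 204 px [313.9 199.7] med [0.5695 0.0365 0.0988] mean [0.5696 0.0363 0.0978] circ [0.5711 0.0338] 0.0056
f1 (0.064, 0.075) area 19 px [193.2 179.8] med [0.472  0.0105 0.0694] mean [0.4718 0.0098 0.0695] circ [0.4716 0.0087] 0.0031
f1 (0.064, 0.075) area 36 px [303.8 187.4] med [0.5656 0.0371 0.069 ] mean [0.5658 0.0366 0.0696] circ [0.5666 0.0357] 0.0044
f1 (0.064, 0.075) area 566 px [245.3 216.1] med [ 0.5269 -0.0081  0.0661] mean [ 0.5269 -0.008   0.066 ] circ [ 0.5274 -0.0085] 0.0142
f1 (0.035, 0.045) area 2745 px [246.3 201.2] med [5.243e-01 4.000e-04 3.650e-02] mean [ 0.5261 -0.0044  0.0368] circ [ 0.5277 -0.0087] 0.0449
f1 (0.035, 0.045) area 1512 px [242.5 250.1] med [ 0.5405 -0.054
[... 1731 characters left out ...]
-0.0824  0.04  ] circ [ 0.5479 -0.0831] 0.0339
f2 (0.035, 0.045) area 834 px [255.1 230.6] med [ 0.5548 -0.1083  0.044 ] mean [ 0.5545 -0.1082  0.0438] circ [ 0.5545 -0.1063] 0.0384
f2 (0.054, 0.064) area 322 px [265.1 129.2] med [ 0.5252 -0.0064  0.0618] mean [ 0.5262 -0.0078  0.0619] circ [ 0.5275 -0.009 ] 0.0174
f2 (0.054, 0.064) area 683 px [257.9 217.7] med [ 0.5502 -0.0894  0.0547] mean [ 0.5503 -0.0895  0.055 ] circ [ 0.5507 -0.0883] 0.0303
w1 [251.30769313 251.99056441]
w2 [262.47803571 160.15083488]
spindle tri [ 0.52630766 -0.00561526  0.0611128 ]
w1 table z -0.0011698220314756884
w2 table z -0.0005553791091192758
f1 table z -0.0003701134281603623
f2 table z -0.00031539687197528214
```

```bash
python3 - <<'E'
from h import *
import pickle
o=pickle.load(open("shots.pkl","rb"))
def cloud(n):
    c,im,d=o[n];v,u=np.mgrid[0:384,0:512];x=(u-c["cx"])/c["fx"];y=(v-c["cy"])/c["fy"];r=np.hypot(x,y)+1e-9
    k=np.tan(r)/r;P=np.stack([x*k,y*k,np.ones_like(x)],-1)*d[...,None];R,t=cam(c);W=(P-t)@R;W[d<=0]=np.nan;return W
pxs=[]
for n in("w1","w2"):
    W=cloud(n);m=(W[...,2]>.064)&(W[...,2]<.085)&(W[...,0]>.42)&(W[...,0]<.62)&(W[...,1]>.15)&(W[...,1]<.45)
    Q=W[m];uv=np.argwhere(m)[:,::-1]
    th=np.radians(70)
    for it in range(3):
        a=np.array([np.cos(th),np.sin(th)]);b=np.array([-a[1],a[0]]);s=Q[:,:2]@a;w=Q[:,:2]@b;s0=s.min()
        g=(s>s0+.06)&(s<s0+.19);bins=np.arange(s0+.065,s0+.14,.005)
        mid=[(w[(s>q)&(s<q+.005)].max()+w[(s>q)&(s<q+.005)].min())/2 for q in bins];wid=[np.ptp(w[(s>q)&(s<q+.005)]) for q in bins]
        sl=np.polyfit(bins,mid,1)[0];th+=np.arctan(sl)
    h=s<s0+.045;hc,hr=cv2.minEnclosingCircle(Q[h][:,:2].astype(np.float32))
    for q in np.arange(s0,s0+.2,.01):
        k=(s>q)&(s<q+.01)
        if k.sum()>5: print("  ",round(q-s0,3),k.sum(),np.round([w[k].min(),w[k].max(),np.median(Q[k][:,2])],4))
    hw=(w[h].max()+w[h].min())/2; print(n,"yaw",np.degrees(th),"tip-centre",(s0+.029)*a+hw*b,"circ",hc,hr,"width",np.mean(wid),"handle lateral",np.mean(mid),"head lateral",hw)
    hh=uv[(s<s0+.058)];e,r=cv2.minEnclosingCircle(hh.astype(np.float32));pxs.append((n,e));print(e,r)
print("tri head",cross([ray(o[n][0],e,True) for n,e in pxs]))
print("tri spindle",cross([ray(o["f1"][0],(245.4,216.6),True),ray(o["f2"][0],(266.1,131.7),True)]))
# side cameras check on spindle & head projections
from cell import calibration
t=calibration("top");print(proj(t,(.5275,-.009,.068)),proj(t,(.571,.034,.1)),proj(t,(.468,.0065,.1)))
E
```

```text
0.0 217 [-0.3942 -0.354   0.07  ]
   0.01 421 [-0.3988 -0.3467  0.071 ]
   0.02 493 [-0.401  -0.3442  0.0711]
   0.03 566 [-0.4007 -0.3445  0.0713]
   0.04 540 [-0.3988 -0.3467  0.0705]
   0.05 348 [-0.3913 -0.353   0.0692]
   0.06 225 [-0.3821 -0.3626  0.068 ]
   0.07 234 [-0.3822 -0.3621  0.068 ]
   0.08 236 [-0.3814 -0.3624  0.068 ]
   0.09 245 [-0.3815 -0.3621  0.0679]
   0.1 258 [-0.3825 -0.3615  0.0684]
   0.11 282 [-0.3826 -0.361   0.069 ]
   0.12 302 [-0.3828 -0.3611  0.0691]
   0.13 300 [-0.3829 -0.3614  0.0689]
   0.14 308 [-0.3831 -0.3616  0.069 ]
   0.15 297 [-0.3831 -0.3619  0.069 ]
   0.16 311 [-0.3825 -0.3614  0.0689]
   0.17 310 [-0.3827 -0.3617  0.0691]
   0.18 319 [-0.3829 -0.3609  0.0691]
   0.19 300 [-0.383  -0.3613  0.0691]
   0.2 39 [-0.3823 -0.3632  0.0679]
w1 yaw 71.06342123273676 tip-centre [0.47737156 0.24322265] circ (0.4772830307483673, 0.24247801303863525) 0.028814470395445824 width 0.020312196179791506 handle lateral -0.3720672169358634 head lateral -0.37260454322348324
(247.66543579101562, 248.0318145751953) 29.752397537231445
   0.0 383 [-0.3952 -0.352
[... 376 characters left out ...]
3633  0.0686]
   0.11 290 [-0.3844 -0.3635  0.069 ]
   0.12 312 [-0.3846 -0.3629  0.0691]
   0.13 287 [-0.3841 -0.3631  0.069 ]
   0.14 290 [-0.3843 -0.3626  0.069 ]
   0.15 292 [-0.3846 -0.3626  0.0689]
   0.16 127 [-0.3847 -0.3637  0.069 ]
w2 yaw 71.23516131994614 tip-centre [0.47743258 0.24407569] circ (0.4771300256252289, 0.24237589538097382) 0.029135525226593018 width 0.020430836070817075 handle lateral -0.3737466179436229 head lateral -0.37354006503250026
(257.8333435058594, 155.1666717529297) 34.27431869506836
tri head [0.47796543 0.24527219 0.06983233]
tri spindle [ 0.52759666 -0.00952023  0.0631908 ]
[275.35488129 220.78896837] [255.94322196 201.1411955 ] [271.15433885 245.07913892]
```

```bash
cat >> h.py <<'E'
HEAD=np.array([.4773,.2425]);SP=np.array([.5275,-.0093]);L=.10;YW=np.radians(71.1);FX=np.radians(105.)
def gp(c,yaw,z,L=L): return [c[0]+L*np.cos(yaw),c[1]+L*np.sin(yaw),z+.054]
E
python3 - <<'E'
from h import *
import pickle
from cell import kin
o=pickle.load(open("shots.pkl","rb"))
c,im,d=o["w1"];v,u=np.mgrid[0:384,0:512];x=(u-c["cx"])/c["fx"];y=(v-c["cy"])/c["fy"];r=np.hypot(x,y)+1e-9
k=np.tan(r)/r;P=np.stack([x*k,y*k,np.ones_like(x)],-1)*d[...,None];R,t=cam(c);W=(P-t)@R
a=np.array([np.cos(YW),np.sin(YW)]);b=np.array([-a[1],a[0]]);q=W[...,:2]-HEAD;s=q@a;w=q@b
for S in(.06,.08,.09,.10,.11,.12,.13,.14,.15):print(S,[float(np.round(np.median(W[...,2][(abs(s-S)<.004)&(abs(w-l)<.003)]),3)) for l in np.arange(-.045,.046,.01)])
print(kin.inverse_kinematics(gp(HEAD,YW,.06),down(YW)))
for dg in(40,20,0,-20,-40):
    yw=FX+np.radians(dg)
    for z in(.083,.12): print(dg,z,kin.inverse_kinematics(gp(SP,yw,z),down(yw)))
E
```

```text
0.06 [0.211, -0.0, 0.004, 0.004, 0.068, 0.068, 0.004, 0.004, 0.255, 0.24]
0.08 [0.253, 0.258, 0.27, 0.275, 0.069, 0.275, 0.272, 0.26, 0.254, 0.234]
0.09 [0.0, -0.0, 0.004, 0.004, 0.069, 0.069, 0.004, 0.004, -0.0, -0.0]
0.1 [-0.001, -0.0, 0.004, 0.004, 0.069, 0.069, 0.004, 0.004, -0.0, -0.0]
0.11 [-0.0, -0.0, 0.004, 0.004, 0.069, 0.069, 0.004, 0.004, -0.0, -0.0]
0.12 [-0.0, -0.0, 0.004, 0.004, 0.069, 0.069, 0.004, 0.004, -0.0, -0.0]
0.13 [-0.0, -0.0, 0.004, 0.004, 0.069, 0.069, 0.004, 0.004, -0.0, -0.0]
0.14 [-0.0, -0.0, 0.004, 0.055, 0.318, 0.069, 0.052, 0.004, -0.001, -0.002]
0.15 [-0.0, -0.0, 0.004, 0.058, 0.069, 0.069, 0.057, 0.004, -0.002, -0.002]
[-1.00420836  0.64755341  0.43419523  1.87197609 -0.40054121  0.70867863
 -0.66879607]
40 0.083 [-0.46295758  0.3762055   0.2571259   2.23248448 -0.17930802  0.55137136
  0.89000764]
40 0.12 [-0.48682854  0.3033021   0.28085823  2.21169301 -0.13861964  0.64242201
  0.85300321]
20 0.083 [-0.54341419  0.41670377  0.31430189  2.17447597 -0.23004874  0.58087015
  0.54972998]
20 0.12 [-0.57004568  0.34802866  0.34195117  2.15476788 -0.1861865   0.66593316
  0.51075694]
0 0.083 [-0.59433346  0.4671204   0.37316257  2.10203334 -0.28643467  0.62002782
  0.2390227 ]
0 0.12 [-0.62253528  0.40349698  0.40407007  2.0833791  -0.24235471  0.69872241
  0.20101657]
-20 0.083 [-0.6198835   0.52220346  0.43449616  2.02514819 -0.34721524  0.66497989
 -0.04730128]
-20 0.12 [-0.64837206  0.46354407  0.46759369  2.00733648 -0.30424843  0.73789791
 -0.08313466]
-40 0.083 [-0.63380721  0.57983874  0.50927938  1.9534812  -0.42046555  0.71340743
 -0.30709567]
-40 0.12 [-0.66203875  0.52553519  0.54416968  1.93626223 -0.37774962  0.78126437
 -0.34151293]
```

```bash
python3 - <<'E'
from h import *
from cell import env,camera,calibration
env.reach(gp(HEAD,YW,.12),down(YW)); env.grip(.06,80)
print(env.movel(gp(HEAD,YW,.060),.08,stop_force=15)); 
env.grip(0.0,90);s=env.get_state();print(s["opening"],s["gripper_force"],s["force"].round(2),s["torque"].round(2))
env.movel(gp(HEAD,YW,.085),.04);s=env.get_state();print(s["time"],s["force"].round(2),s["torque"].round(2),s["opening"])
env.movel(gp(HEAD,YW,.175),.15)
y=FX+np.radians(32)
env.reach(gp(SP,y,.175),down(y));env.dwell(.3)
s=env.get_state();print(s["time"],s["tcp_pos"],s["force"].round(2),s["torque"].round(2),s["qpos"].round(2))
ims=[]
for n in("top","side","wrist"):
    c=calibration(n);im,d=camera(n);np.savez(f"pics/h_{n}.npz",im=im,d=d,**{k:np.array(v) for k,v in c.items()});ims.append(im)
P=[SP[0],SP[1],.12]
a=cv2.resize(ims[0][150:270,200:340],(400,343),interpolation=cv2.INTER_CUBIC);b=cv2.resize(ims[1][130:270,190:330],(400,400),interpolation=cv2.INTER_CUBIC)[:343]
w=cv2.resize(ims[2][150:384,100:412],(340,255))
o=np.zeros((600,800,3),np.uint8);o[:343,:400]=a;o[:343,400:]=b;o[343:598,:340]=w;cv2.imwrite("pics/hold.png",o)
E
```

```text
False
0.021009247290915342 88.71182084083557 [-1.79 -1.13  5.76] [-0.04  0.46 -0.06]
8.6417 [ 0.35  0.01 -3.38] [ 0.13 -0.08 -0.  ] 0.02089287215557326
10.975 [0.45451358 0.05935542 0.22892349] [ 0.33  0.5  -2.76] [ 0.14  0.13 -0.02] [-0.56  0.22  0.34  2.15 -0.1   0.78  0.66]
```

View pics/hold.png

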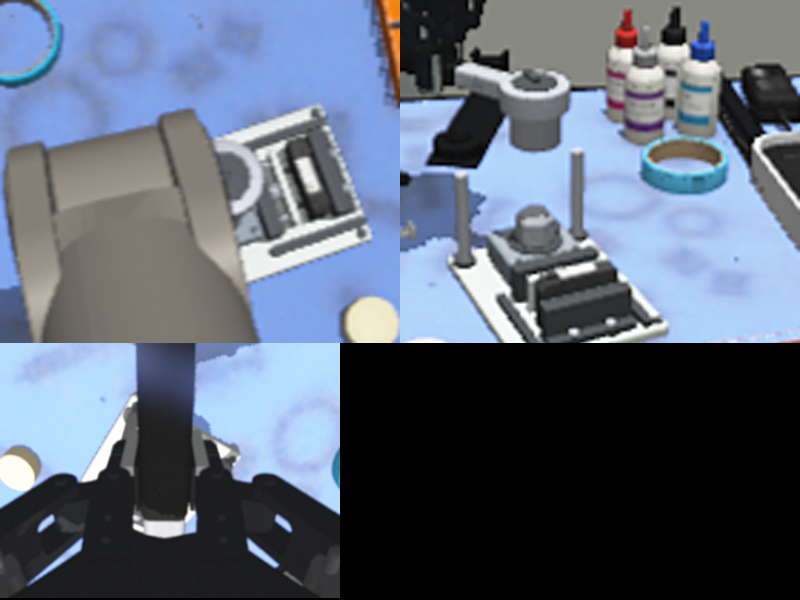

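The side crop shows the level wrench's socket right above the spindle, with socket column about 537 and spindle about 536, so they line up. The pillars are clear of it. I'll lower with a force stop and, if it hangs up, turn clockwise in small steps.

```bash
cat > low.py <<'E'
from h import *
from cell import env
def st(tag):
    s=env.get_state();p=s["tcp_pos"];print(tag,round(s["time"],2),"z",round(p[2]-.054,4),"F",s["force"].round(1),"T",s["torque"].round(2));return s
E
python3 - <<'E'
from low import *
y=FX+np.radians(32)
env.movel(gp(SP,y,.120),.12)
f0=st("free")["force"]
hit=env.movel(gp(SP,y,.082),.03,stop_force=8);s=st(f"hit{hit}")
n=0
while hit and s["tcp_pos"][2]-.054>.088 and n<12:
    n+=1;z=s["tcp_pos"][2]-.054
    y-=np.radians(5);env.movel(gp(SP,y,z),.05,rot=down(y))
    s=st("turn")
    hit=env.movel(gp(SP,y,.082),.03,stop_force=5) if abs(s["force"][2]-f0[2])<14 else True
    s=st(f"n{n} hit{hit} yaw{np.degrees(y-FX):.0f}")
E
```

```text
free 11.73 z 0.1203 F [-1.5  0.7 -2. ] T [ 0.15  0.15 -0.04]
hitTrue 12.41 z 0.1036 F [-2.7  2.9  1.8] T [0.52 0.29 0.02]
turn 12.74 z 0.1033 F [-3.5  5.2  3.3] T [ 0.63  0.71 -0.06]
n1 hitTrue yaw27 12.98 z 0.1023 F [-2.5  1.6  5.4] T [-0.09  0.17 -0.05]
turn 13.32 z 0.1023 F [-5.1  4.6  7. ] T [ 0.68  0.92 -0.17]
n2 hitTrue yaw22 13.57 z 0.1013 F [-2.5  1.7  9.5] T [-0.3   0.28 -0.18]
turn 13.91 z 0.1015 F [-6.6  5.4  9.5] T [ 0.57  1.06 -0.25]
n3 hitTrue yaw17 14.14 z 0.1004 F [-2.9  2.   5.3] T [-0.11  0.32 -0.15]
turn 14.48 z 0.1003 F [-5.2  6.2  5.9] T [ 0.86  1.04 -0.28]
n4 hitTrue yaw12 14.75 z 0.0973 F [ 3.3 -0.8 -9.1] T [ 0.51 -0.46  0.19]
turn 15.09 z 0.0968 F [-2.6  5.1 -4.2] T [ 1.42  0.63 -0.07]
n5 hitTrue yaw7 15.32 z 0.0952 F [ 0.5  0.5 -1.6] T [ 0.16 -0.24  0.05]
turn 15.67 z 0.0948 F [-3.3  4.5 -1.3] T [ 1.13  0.64 -0.14]
n6 hitFalse yaw2 16.26 z 0.0817 F [-1.6  4.5 -0.5] T [ 1.14  0.58 -0.16]
```

```bash
cat >> low.py <<'E'
Z=.082
def M(s,y,c=SP):
    r=s["tcp_pos"][:2]-c;F=s["force"];return s["torque"][2]+r[0]*F[1]-r[1]*F[0]
def step(a,v=.06):
    y=FX+np.radians(a);env.movel(gp(SP,y,Z),v,rot=down(y));env.dwell(.08);s=env.get_state()
    R=s["force"][0]*np.cos(y)+s["force"][1]*np.sin(y)
    print(f"t{s['time']:.2f} a{a:.0f} M{M(s,y):.3f} rad{R:.1f} Fz{s['force'][2]:.1f} Tz{s['torque'][2]:.2f} z{s['tcp_pos'][2]-.054:.4f}");return M(s,y)
E
python3 - <<'E'
from low import *
for a in range(-4,-39,-6): step(a)
E
```

```text
t16.67 a-4 M-0.049 rad6.0 Fz-1.0 Tz-0.18 z0.0818
t17.07 a-10 M0.300 rad7.3 Fz0.1 Tz-0.05 z0.0817
t17.48 a-16 M0.636 rad6.1 Fz0.3 Tz0.10 z0.0816
t17.89 a-22 M0.486 rad5.2 Fz-0.0 Tz0.02 z0.0816
t18.30 a-28 M0.530 rad5.1 Fz-0.5 Tz0.03 z0.0816
t18.71 a-34 M0.503 rad4.8 Fz-0.3 Tz-0.02 z0.0816
```

```bash
python3 - <<'E'
from low import *
step(-37)
for a in range(-28,38,10): step(a,.12)
step(38)
for a in range(32,-39,-6):
    m=step(a)
    if m>.78: break
E
```

```text
t19.04 a-37 M0.575 rad4.0 Fz-0.6 Tz0.04 z0.0816
t19.43 a-28 M0.221 rad6.2 Fz-2.2 Tz-0.30 z0.0818
t19.84 a-18 M0.113 rad5.4 Fz-1.5 Tz-0.30 z0.0818
t20.25 a-8 M0.120 rad6.7 Fz-1.1 Tz-0.27 z0.0818
t20.66 a2 M-0.021 rad8.7 Fz-0.1 Tz-0.21 z0.0818
t21.07 a12 M0.028 rad9.8 Fz0.4 Tz-0.10 z0.0818
t21.48 a22 M-0.019 rad10.0 Fz0.4 Tz0.03 z0.0817
t21.88 a32 M-0.147 rad11.0 Fz1.2 Tz0.16 z0.0817
t22.29 a38 M0.012 rad11.2 Fz1.6 Tz0.26 z0.0816
t22.70 a32 M0.103 rad9.7 Fz1.0 Tz0.22 z0.0817
t23.11 a26 M0.003 rad11.9 Fz2.0 Tz0.16 z0.0816
t23.52 a20 M0.405 rad10.8 Fz2.1 Tz0.24 z0.0816
t23.93 a14 M0.558 rad10.5 Fz2.8 Tz0.29 z0.0815
t24.33 a8 M0.601 rad10.2 Fz2.7 Tz0.20 z0.0816
t24.74 a2 M0.477 rad9.2 Fz2.5 Tz0.10 z0.0816
t25.15 a-4 M0.592 rad8.4 Fz2.0 Tz0.10 z0.0816
t25.56 a-10 M0.560 rad8.4 Fz1.1 Tz0.09 z0.0816
t25.97 a-16 M0.518 rad8.8 Fz0.3 Tz-0.02 z0.0816
t26.38 a-22 M0.537 rad6.5 Fz0.3 Tz-0.09 z0.0816
t26.78 a-28 M0.543 rad6.1 Fz-1.2 Tz-0.03 z0.0816
t27.19 a-34 M0.618 rad5.0 Fz-0.1 Tz-0.08 z0.0816
```

```bash
python3 - <<'E'
from h import *
from cell import camera
im,d=camera("side");t,_=camera("top")
o=np.load("pics/h_side.npz")["im"]
a=[cv2.resize(i[190:270,200:300],(400,320),interpolation=cv2.INTER_CUBIC) for i in(o,im)]+[cv2.resize(i[170:250,245:345],(400,280),interpolation=cv2.INTER_CUBIC) for i in(np.load("pics/h_top.npz")["im"],t)]
cv2.imwrite("pics/mid.png",np.vstack([np.hstack(a[:2]),np.hstack(a[2:])]))
E
```

```text
(no output)
```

View pics/mid.png

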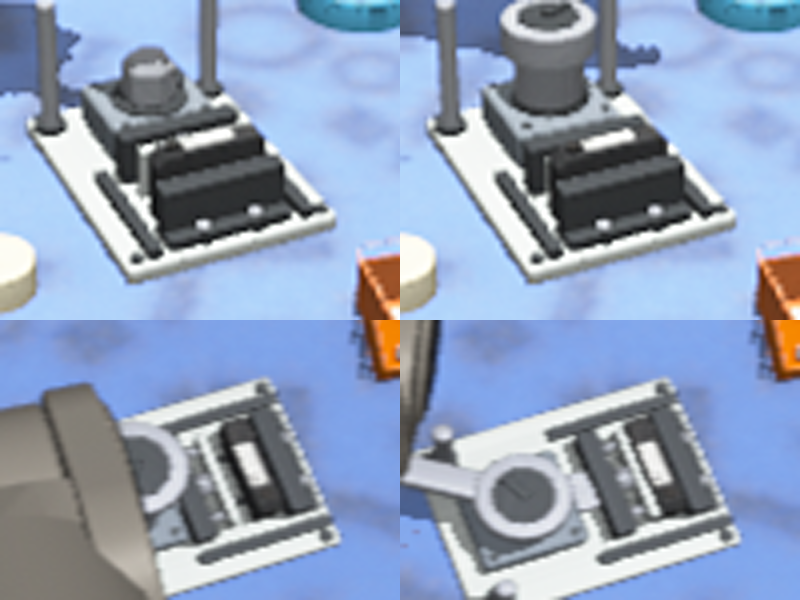

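The wrench is seated and the jaw block has clearly moved away from the housing. A strip of plate a couple of mm wide is still visible between pad and cartridge, so I'll do another stroke.

```bash
python3 - <<'E'
from low import *
step(-37)
for a in range(-27,38,13): step(a,.12)
step(38)
for a in range(32,-39,-6):
    m=step(a)
    if m>.76: break
E
```

```text
t27.62 a-37 M0.596 rad4.5 Fz-0.7 Tz-0.04 z0.0816
t28.03 a-27 M0.288 rad6.5 Fz-1.4 Tz-0.24 z0.0818
t28.49 a-14 M0.126 rad6.3 Fz-0.9 Tz-0.23 z0.0818
t28.95 a-1 M0.001 rad9.7 Fz-1.1 Tz-0.20 z0.0818
t29.41 a12 M-0.088 rad10.1 Fz0.1 Tz-0.15 z0.0818
t29.87 a25 M-0.070 rad10.4 Fz0.9 Tz0.03 z0.0817
t30.48 a38 M-0.077 rad10.2 Fz1.5 Tz0.21 z0.0816
t30.88 a32 M0.040 rad9.4 Fz1.1 Tz0.21 z0.0817
t31.29 a26 M0.138 rad11.0 Fz1.9 Tz0.14 z0.0816
t31.70 a20 M0.368 rad11.1 Fz2.9 Tz0.22 z0.0816
t32.11 a14 M0.528 rad10.3 Fz3.1 Tz0.25 z0.0815
t32.52 a8 M0.518 rad10.7 Fz2.7 Tz0.15 z0.0816
t32.92 a2 M0.634 rad9.3 Fz0.8 Tz0.16 z0.0815
t33.33 a-4 M0.751 rad9.2 Fz2.2 Tz0.22 z0.0815
t33.74 a-10 M0.837 rad8.2 Fz1.7 Tz0.22 z0.0815
```

```bash
python3 - <<'E'
from low import *
for a in (-14,-18):
    m=step(a)
    if m>.95: break
env.dwell(.3);s=env.get_state();print(M(s,0))
E
```

```text
t34.09 a-14 M0.936 rad7.5 Fz0.7 Tz0.20 z0.0815
t34.44 a-18 M0.857 rad7.3 Fz2.5 Tz0.19 z0.0815
0.9478941149815375
```

The pull settled at about 0.91 N m against about 0.54 running free, so the clamp force is roughly 36–40 N. Now I'll release and back off.

```bash
python3 - <<'E'
from low import *
from cell import camera,calibration
y=FX+np.radians(-18)
env.grip(.05);env.dwell(.2);env.movel(gp(SP,y,.20),.12);env.dwell(.3);st("up")
ims=[]
im,d=camera("side");t,_=camera("top")
env.reach([.47,.17,.30],down(FX));env.dwell(.3);w,_=camera("wrist");s=st("away")
a=[cv2.resize(im[170:270,200:300],(400,300),interpolation=cv2.INTER_CUBIC),cv2.resize(t[170:250,245:345],(400,300),interpolation=cv2.INTER_CUBIC),cv2.resize(w,(400,300))]
cv2.imwrite("pics/end.png",np.vstack([np.hstack(a[:2]),np.hstack([a[2],a[2]*0])]))
E
```

```text
up 36.77 z 0.1996 F [-0.8 -0.5 -0.2] T [ 0.02  0.01 -0.01]
away 37.73 z 0.2456 F [ 0.6  0.4 -0.6] T [-0.04 -0.01 -0.02]
```

View pics/end.png

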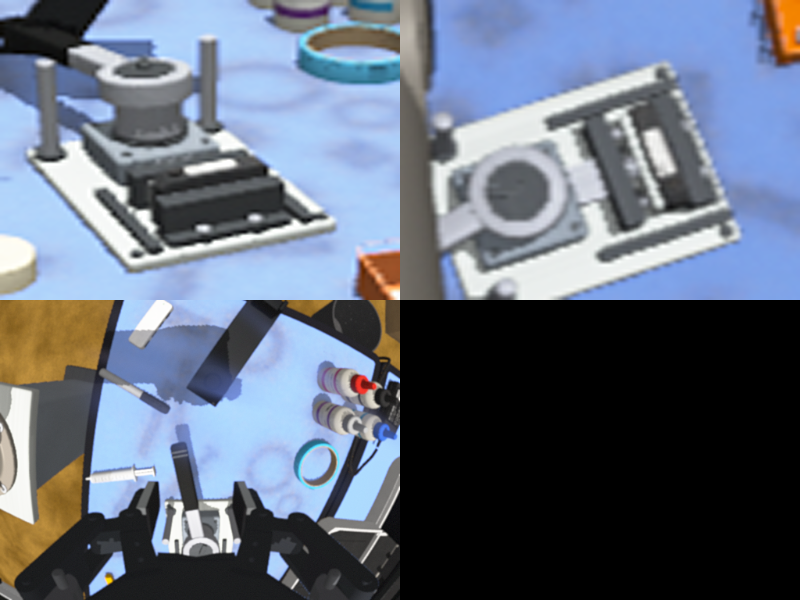

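The wrench sits upright on the spindle, the light pad lies against the cartridge with the cartridge against the stop, and the arm is clear. I'm handing it in.

```bash
python3 -c "
from cell import job
print(job.job_done())"
```

```text
the job is handed in; nothing more can be done
None
```

I handed the job in after about 38 s of robot time: the cartridge is clamped at an estimated 36–40 N, judged from the handle pull rising from about 0.54 to 0.91 N m, with the wrench left on the spindle and the arm clear; no verdict came back.

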